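# Fit a core adapter to the film winder

### The arm

A 7-joint arm with a two-finger parallel gripper is mounted at the origin on the work surface. World frame = base frame: x ahead of the robot, y to its left, z up, the work surface at z = 0. Lengths are in m, angles in rad, forces in N, time in s.
With the tool pointing down it reaches from about 0.35 to 0.9 m from the base axis. Payload 8.1 kg.
Tool frame: the origin (TCP) lies between the finger pads; the fingertips stand ahead of it and the grasp point (between the pads) is the TCP (arm.nose_length is the z of the fingertips in the tool frame, in m); z points along the fingers, y is the line along which they close (so a half turn about z gives the same grasp; the last joint's range is limited). The gripper opens to 92 mm and grips with 3 to 60 N. Pads are 19 mm wide; open, the fingers measure 130 mm over their backs; the gripper's body (75 mm by 190 mm) begins 47 mm behind the grasp point.
Start: joints at [-1.319, 0.434, 0.025, 1.573, -0.012, 1.134, -0.075], TCP at [0.217, 0.586, 0.208] pointing down, gripper open.
Joint ranges: [-2.62, 2.62], [-0.44, 2.09], [-1.27, 1.32], [0.08, 2.57], [-1.32, 4.46], [0.12, 2], [-2.74, 2.74]. Speed limits (rad/s): [2.22, 2.22, 3.01, 3.01, 3.14, 3.14, 3.14].

### API

Orientations are given as a rotation vector (axis times angle).
In Python, from cell import sensors, optics, arm gives the robot as it stands.
- The arm moves only by the tool arm_command, never from a script. Its argument "deltas" is one flat list of numbers, 7 for each row, row after row: the turn, a rotation vector about the world's x, y, z as a fraction of full scale, then the shift along the world's x, y, z as a fraction of full scale, then the finger opening in mm, from 0 to 91.8. In form: [wx, wy, wz, dx, dy, dz, fingers, wx, wy, wz, dx, dy, dz, fingers, ...]. A call has 1 to 20 rows; each row is the pose to reach, as a shift and turn from the pose commanded when the call began; what a row does not reach only later rows make up. Full scale, the value 1, is 1 m for a shift and 90 degrees for a turn. A row lasts 1/10 s, in which the tool goes at most 50 mm and 8.59 degrees, less where a joint would pass 70% of its speed; a pose out of reach is approached as far as the arm can. A call with a number of a shift or a turn outside -1 to 1 is refused whole. A call with a gripper value outside its range is refused whole. The fingers move at their own pace and stop on an object; "force" is the grip in N (left out, the last holds). Time passes only in rows, so rows that repeat a pose let the fingers close. It gives the time, the measured TCP pose, the force, the opening and the grip force at its end, in the units of the state.
- sensors.observe(): the state, without advancing time (a new reading comes with each control period).
- optics.get_image(name): name is "scene" or "top" or "wrist"; returns the picture (384x512x3 uint8, blue, green, red); there is no depth.
- optics.calibration(name): a dict with "camera_matrix" (3x3 intrinsics, pixels), "rvec" (rotation vector, rad) and "tvec" (3), from world to camera coordinates, as OpenCV has them. Camera axes: x right, y down, z forward; pixel columns grow to the right and rows downward; lengths in m; the calibration is good to about 2 mm. A picture is of the moment at which its call begins: read the wrist's pose just before it. calibration takes no time and is no camera call; for the wrist camera it gives the pose at the moment of the call.
- arm.sign_off(): hands the job in; it is judged then, once.
The state is a dict: "clock": time; "joints": joint angles; "dq": joint speeds; "joint_efforts": joint torques, N m; "position": TCP position; "ee_rot": TCP orientation; "force": force on the tool from outside, world axes, zero at the start; "ft_torque": the same for the moment, N m; "width": opening from 0.0 (shut) to 1.0 (fully open); "gripper_force": force on a finger pad.
Only numpy, scipy, OpenCV 4.12 (cv2) and the standard library are available. Lean on these libraries where they do the work, as an engineer would, in place of code of your own. Each camera call takes 0.05 s, during which the arm holds its last target. There are 200 camera calls.

### The job

Get the empty film winder ready for its next reel: lift the core adapter out of its storage canister and, without dropping or forcing it, seat it fully home in the winder's sloping spindle taper, with the two notches of its flange over the two dogs. Then put the loose cap back on the emptied canister so that it sits right down and level. Let go of both, and leave the closed canister, the film can, the film core and the loupe where they stand.

Things in the scene. Friction and masses are not known exactly. Their poses are not given: they have to be found in the camera images.
- spindle_face (a point): Centre of the empty winder's steel spindle face, 52 mm wide. z = spindle axis, out of the taper: 30 deg from vertical, leaning to the winder's front. Taper bore 29 mm at the face, 18 mm at 40 mm depth. On the face stand two dark dogs, at +x and -x: 15.5 to 22.5 mm off the axis, 8 mm wide (5 at their tops), 7 mm high. The spindle turns about z against a light drag (0.06 N m) and stays as left.
- winder: The empty winder: white motor head on a grey base 150 mm (x) x 128 mm (y), fixed to the bench. Front (controls) to -x; origin: centre of the underside, z up. spindle_face lies at (-38.5, 0, 148.7) mm. The spindle's 52 mm nose stands 2 mm proud of a 130 mm aluminium winding plate that turns with it. No film on it.
- loaded_winder: The other winder, the same but with a black roll of film (116 mm across, 35 mm wide) on it: not to be used. Fixed. Origin: centre of the underside, front to -x.
- adapter_post (a point): Grip point of the core adapter (0.28 kg or so, shank down in the open canister): on its axis, half-way up its plain 25 mm aluminium post, which is 36 mm high and has a thin dark key strip on its +x side. z = axis, from shank to post. It is 65 mm above the shank's tip, 27 mm above the flange's underside. Home, the flange lies on the spindle face: this point is then 27 mm out along the spindle's z.
- adapter_flange (a point): Centre of the underside of the adapter's steel flange (same axes as adapter_post): flange 46 mm across, 9 mm thick, with two 11 mm wide notches through its rim at +x and -x, from 14 mm off the axis outwards; half a turn makes no difference. Below it the tapered shank: 38 mm long, 28 mm wide at the flange, 17 at the tip. Riding on the dogs it stands 7 mm off the face.
- canister_rim (a point): Centre of the open storage canister's rim, 50 mm above the bench; z up. Black plastic, loose, 0.3 kg: 64 mm across up to a shoulder 40 mm above the bench, then a 54 mm collar up to the rim. A 31 mm hole 46 mm deep in it takes the adapter's shank; the adapter's flange rests on the rim.
- cap_mid (a point): Middle of the canister's loose cap, on its axis, 30 mm above its mouth; z up. Grey plastic, about 0.07 kg: a cup 64 mm across, 60 mm high, closed on top, standing mouth down on the bench. Inside 58.5 mm wide, it slips over the canister's collar and rests on the shoulder; fully on, this point is 20 mm above the canister's rim.
- closed_canister: Bystander: another canister of the same kind with its cap on, 64 mm across, 100 mm high. Origin: centre of the underside.
- film_can: Bystander: round aluminium film can, 105 mm across, 40 mm high. Origin: centre of the underside.
- film_core: Bystander: yellow plastic film core, a wheel 50 mm across, 16 mm high with a 25 mm hole. Origin: centre of the underside.
- loupe: Bystander: black magnifying loupe on the light pad, 42 mm across, 44 mm high. Origin: centre of the underside.

How it is judged:
On the way, in this order (a step that is already met when the one before it is completed fails the run):
1. the adapter is home in the spindle taper, flange on the face, notches over the dogs (z of adapter_post in the frame of spindle_face between 0.0245 and 0.0292 m and x of adapter_post in the frame of spindle_face between -0.003 and 0.003 m and y of adapter_post in the frame of spindle_face between -0.003 and 0.003 m and angle between the z axis of adapter_post and the z axis of spindle_face, either way round below 0.06 rad and angle between the x axis of adapter_post and the x axis of spindle_face, either way round below 0.12 rad), for 0.2 s.
2. the cap is on the emptied canister, right down and level (z of cap_mid in the frame of canister_rim between 0.0175 and 0.0222 m and horizontal distance between cap_mid and canister_rim below 0.004 m and angle between each of cap_mid, canister_rim's own z axis and vertical below 0.05 rad), for 0.2 s.
At the end, for the whole second after the job is handed in: The adapter is home in the empty winder's spindle (within about 2.3 mm in depth, 3 mm off centre, 3.4 degrees of tilt, notches over the dogs), the cap is down on the upright canister (within 2.3 mm in height, 4 mm off centre, 2.9 degrees of tilt), both released and at rest (all of step 1 and all of step 2 and linear speed of each of adapter, cap, canister below 0.02 m/s); the robot touches nothing.
It fails at once if the adapter is banged or forced against the winder (more than 100 N) (contact force between adapter and winder above 100 N).
It fails at once if the adapter is let fall into the spindle (moving faster than 0.08 m/s, out of the fingers, still more than 9 mm from home) (contact force between the fingers and adapter below 0.3 N and linear speed of adapter above 0.08 m/s and z of adapter_post in the frame of spindle_face between 0.036 and 0.12 m and distance between adapter_post and spindle_face below 0.13 m).
It fails at once if the closed canister, the film can, the film core or the loupe is moved by more than 25 mm (distance of any of closed_canister, film_can, film_core, loupe from where it was at the start of the episode above 0.025 m).
It also fails if it takes over 54 s, if anything falls off the work surface, if the arm or the gripper's body presses on something with over 40 N, if the wrist force passes 120 N, or if a joint passes its speed limit or range.

## Working session

There is one attempt and no reset: what is moved stays moved. The work goes in short steps, Python scripts to look and compute and a tool call to move; the robot and the scene stay as the last step left them, time stands still between calls to the robot, and variables do not carry over. Pictures are saved under pics/ and viewed, at most 10 in all, crops included, and the job is handed in when it is done.

Besides the shell and the picture viewer there is one more tool, called after ">>>" by a JSON object that holds its "name" and its "arguments", one argument or row to a line. arm_command: Moves the arm, as the interface text tells. Its arguments: {"type":"object","properties":{"deltas":{"type":"array","items":{"type":"number"}},"force":{"type":"number"}},"required":["deltas"]}

```bash
mkdir -p pics; ls; python3 - <<'E'
from cell import sensors, optics, arm
import cv2,numpy as np
np.set_printoptions(precision=5,suppress=True)
s=sensors.observe();print(s,arm.nose_length)
for n in("scene","top","wrist"):
    c=optics.calibration(n);print(n,c)
    im=optics.get_image(n);cv2.imwrite(f"pics/{n}0.png",im)
E
```

```text
pics
{'clock': 0.0, 'joints': array([-1.31864,  0.43523,  0.02498,  1.57411, -0.01159,  1.13403,
       -0.07513]), 'dq': array([ 0.00185, -0.0004 , -0.00002,  0.00089, -0.00116,  0.00024,
       -0.00028]), 'joint_efforts': array([ -0.00069, -66.78406,   0.98443, -31.44511,  -0.06064,   0.04333,
         0.00017]), 'position': array([0.21698, 0.58553, 0.20724]), 'ee_rot': array([-0.55448, -3.09214,  0.00255]), 'force': array([ 0.09434, -0.24408, -0.07535]), 'ft_torque': array([0.01921, 0.00542, 0.01163]), 'gripper_force': 0.0, 'width': 1.001734933823094} 0.019
scene {'camera_matrix': array([[427.8837 ,   0.     , 253.38086],
       [  0.     , 427.8837 , 190.1586 ],
       [  0.     ,   0.     ,   1.     ]]), 'rvec': array([ 1.8239 ,  1.55802, -0.71931]), 'tvec': array([-0.06336, -0.27085,  1.43449])}
top {'camera_matrix': array([[471.07601,   0.     , 261.81548],
       [  0.     , 471.07601, 195.69094],
       [  0.     ,   0.     ,   1.     ]]), 'rvec': array([ 2.15531, -2.05513,  0.2197 ]), 'tvec': array([-0.04495,  0.56528,  1.05701])}
wrist {'camera_matrix': array([[330.60992,   0.     , 252.1896 ],
       [  0.     , 330.60992, 196.02378],
       [  0.     ,   0.     ,   1.     ]]), 'rvec': array([-2.39124, -1.66529, -0.22281]), 'tvec': array([-0.62531, -0.0351 ,  0.3889 ])}
```

View pics/scene0.png

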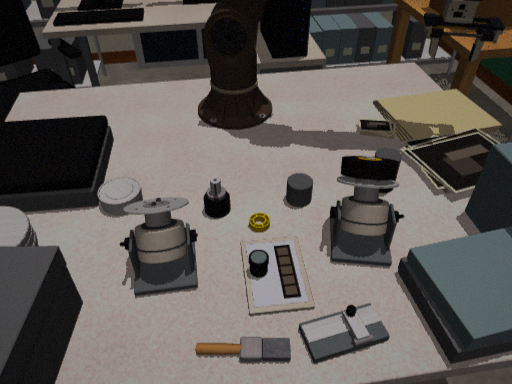

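View pics/top0.png

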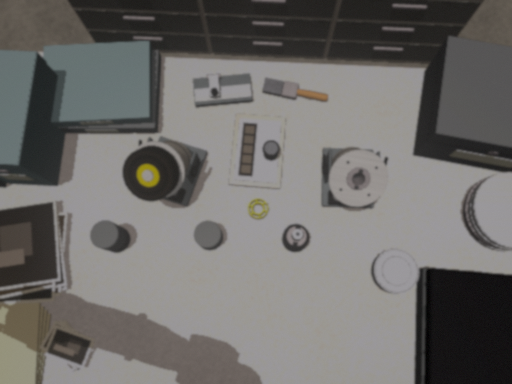

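The scene and top views show the empty winder (top ~357,178), the open canister with adapter (295,237), the cap (208,235), the closed canister (110,236) and the loaded winder (165,172). I'll enlarge the winder and adapter areas.

```bash
cat > h.py <<'E'
from cell import sensors, optics, arm
import cv2,numpy as np
from scipy.spatial.transform import Rotation as R
np.set_printoptions(precision=4,suppress=True)
def proj(c,P):
    return cv2.projectPoints(np.atleast_2d(np.asarray(P,float)),c["rvec"],c["tvec"],c["camera_matrix"],None)[0][:,0]
def ray(c,u,v):
    M=cv2.Rodrigues(c["rvec"])[0]; d=M.T@np.linalg.inv(c["camera_matrix"])@[u,v,1]
    return -M.T@c["tvec"],d
def at_z(c,u,v,z):
    o,d=ray(c,u,v); return o+d*(z-o[2])/d[2]
def tri(obs):
    A=0;b=0
    for c,u,v in obs:
        o,d=ray(c,u,v);d=d/np.linalg.norm(d);Q=np.eye(3)-np.outer(d,d);A=A+Q;b=b+Q@o
    return np.linalg.solve(A,b)
E
python3 - <<'E'
from h import *
t=optics.calibration("top");s=optics.calibration("scene")
print("cap",at_z(t,209,235,.06),"can",at_z(t,296,238,.05),"post",at_z(t,296,233,.095), "plate", at_z(t,358,178,.148),"base",at_z(t,345,178,0.02))
print("closed",at_z(t,106,235,.1),"filmcan",at_z(t,397,271,.04))
print("start tcp in top",proj(t,[.217,.586,.208]))
T=cv2.imread("pics/top0.png");S=cv2.imread("pics/scene0.png")
a=cv2.resize(T[130:270,275:415],(400,400),interpolation=cv2.INTER_CUBIC)
b=cv2.resize(S[165:305,100:240],(400,400),interpolation=cv2.INTER_CUBIC)
cv2.imwrite("pics/crop1.png",cv2.convertScaleAbs(np.hstack([a,b]),alpha=1.3))
E
```

```text
cap [0.4674 0.1006 0.06  ] can [ 0.4713 -0.103   0.05  ] post [ 0.4768 -0.0997  0.095 ] plate [ 0.5977 -0.2285  0.148 ] base [ 0.6303 -0.2216  0.02  ]
closed [0.4513 0.327  0.1   ] filmcan [ 0.4064 -0.3418  0.04  ]
start tcp in top [[-60.5365 342.3381]]
```

View pics/crop1.png

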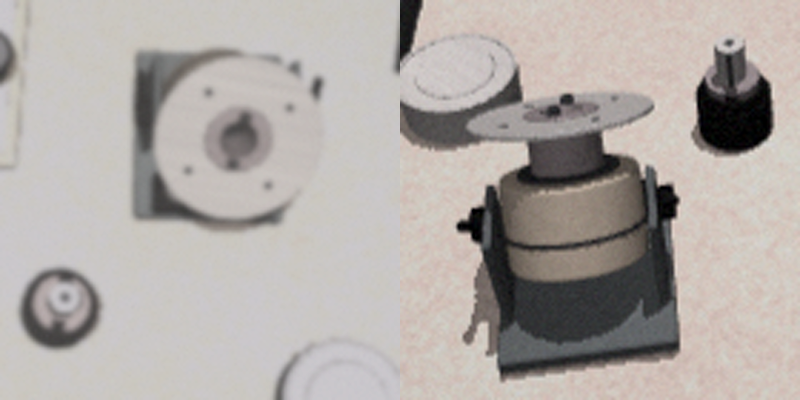

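The crop shows the spindle with its dogs nearly along world x (top ~ (360,171), (357,187)), with the head leaning towards the robot. The adapter's notches and key also lie roughly along x. Moving to look with the wrist camera.

>>> {"name": "arm_command", "arguments": {
  "deltas": [0,0,0.226,0.2,-0.68,0.1,91,0,0,0.226,0.2,-0.68,0.1,91,0,0,0.226,0.2,-0.68,0.1,91,0,0,0.226,0.2,-0.68,0.1,91,0,0,0.226,0.2,-0.68,0.1,91,0,0,0.226,0.2,-0.68,0.1,91,0,0,0.226,0.2,-0.68,0.1,91,0,0,0.226,0.2,-0.68,0.1,91,0,0,0.226,0.2,-0.68,0.1,91,0,0,0.226,0.2,-0.68,0.1,91,0,0,0.226,0.2,-0.68,0.1,91,0,0,0.226,0.2,-0.68,0.1,91,0,0,0.226,0.2,-0.68,0.1,91,0,0,0.226,0.2,-0.68,0.1,91,0,0,0.226,0.2,-0.68,0.1,91,0,0,0.226,0.2,-0.68,0.1,91,0,0,0.226,0.2,-0.68,0.1,91]
}}

```text
clock: 1.85
position: [0.4168, -0.0933, 0.3077]
ee_rot: [-0.0, -3.141, -0.001]
force: [0.8, -0.1, -0.3]
width: 0.988
gripper_force: 0.0
```

```bash
python3 - <<'E'
from h import *
s=sensors.observe();print(s["clock"],s["position"],s["ee_rot"],s["joints"],s["force"])
M=R.from_rotvec(s["ee_rot"]).as_matrix();print(M)
c=optics.calibration("wrist");C=cv2.Rodrigues(c["rvec"])[0]
print("cam pos in tool",M.T@(-C.T@c["tvec"]-s["position"]),"axes",M.T@C.T)
im=optics.get_image("wrist");cv2.imwrite("pics/w1.png",im)
print(proj(c,[[.471,-.103,.05],[.5977,-.2285,.148],[.467,.1,.06]]))
np.savez("pics/w1.npz",im=im,**c)
cv2.imwrite("pics/w1b.png",cv2.resize(im,(800,600),interpolation=cv2.INTER_CUBIC))
E
```

```text
1.85 [ 0.4168 -0.0933  0.3077] [-0.0003 -3.1408 -0.0006] [-0.4784 -0.0042  0.5857  1.8901  0.0021  1.2558  1.6772] [ 0.8357 -0.1402 -0.2733]
[[-1.      0.0002 -0.0007]
 [ 0.0002  1.      0.0004]
 [ 0.0007  0.0004 -1.    ]]
cam pos in tool [ 0.0689  0.0001 -0.1767] axes [[ 0.0007 -0.9646 -0.2638]
 [ 1.      0.0004  0.001 ]
 [-0.0009 -0.2638  0.9646]]
[[244.6437 199.203 ]
 [137.1499 325.1304]
 [396.6377 198.3807]]
```

View pics/w1b.png

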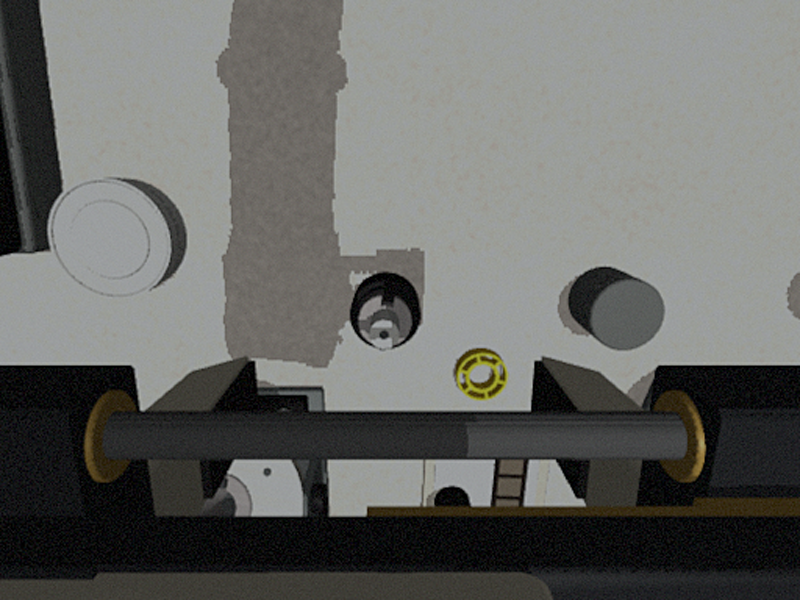

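Wrist view: the adapter post top is at about (383,333)/1.5625, with the canister around it; the film can is left and the cap is right at (628,312). I'll take a closer view of the adapter, plus the spindle along its axis.

>>> {"name": "arm_command", "arguments": {
  "deltas": [0,0,0,0.088,-0.006,-0.09,91,0,0,0,0.088,-0.006,-0.09,91,0,0,0,0.088,-0.006,-0.09,91,0,0,0,0.088,-0.006,-0.09,91,0,0,0,0.088,-0.006,-0.09,91]
}}

```text
clock: 2.4
position: [0.5044, -0.0989, 0.2177]
ee_rot: [0.002, -3.14, -0.0]
force: [0.4, -0.9, 0.2]
width: 0.992
gripper_force: 0.0
```

```bash
python3 - <<'E'
from h import *
s=sensors.observe();print(s["clock"],s["position"],s["ee_rot"],s["dq"])
c=optics.calibration("wrist")
im=optics.get_image("wrist")
np.savez("pics/w2.npz",im=im,**c)
t=optics.calibration("top");sc=optics.calibration("scene")
w1=np.load("pics/w1.npz")
obs=[(t,297.4,234),(sc,214.8,180),(w1,383/1.5625,333/1.5625)]
P=tri(obs);print("post top",P,[proj(o[0],P)[0]-o[1:] for o in obs])
p=proj(c,P)[0];print(p)
x,y=int(p[0]),int(p[1]);x0,y0=x-80,max(0,y-75);print(x0,y0)
cv2.imwrite("pics/w2c.png",cv2.convertScaleAbs(cv2.resize(im[y0:y0+120,x0:x0+160],(800,600),interpolation=cv2.INTER_CUBIC),alpha=1.5,beta=20))
E
```

```text
2.4 [ 0.5044 -0.0989  0.2177] [ 0.0022 -3.1395 -0.0001] [-0.0001 -0.0404  0.0157 -0.0041  0.0052  0.0031  0.0009]
post top [ 0.4756 -0.1017  0.0944] [array([-0.5282, -0.3936]), array([-0.4477, -0.0624]), array([-0.1572, -0.5542])]
[248.7259 151.8097]
168 76
```

View pics/w2c.png

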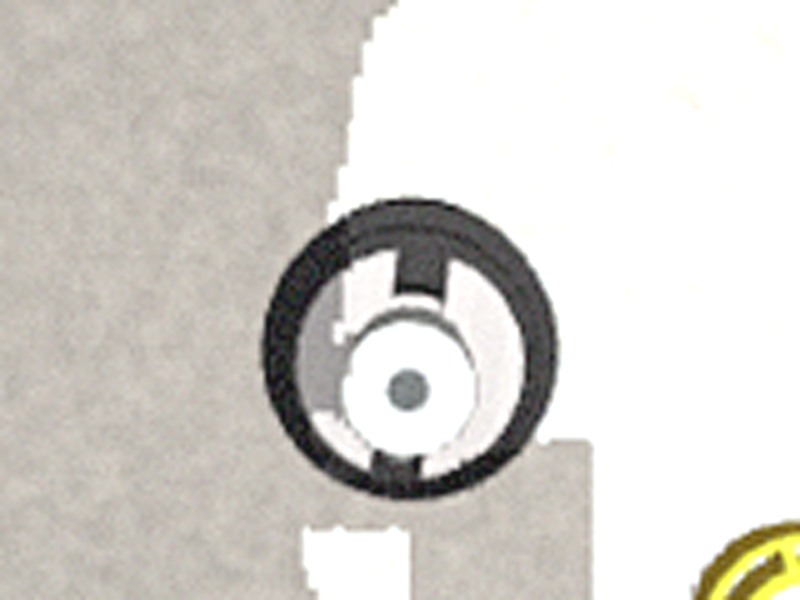

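Post top at (249.6,153.6) raw, notches at (252.2,129.6) and (247.2,170.4). Now the spindle view.

>>> {"name": "arm_command", "arguments": {
  "deltas": [0,-0.3333,0,0.065,-0.13,0.04,91,0,-0.3333,0,0.065,-0.13,0.04,91,0,-0.3333,0,0.065,-0.13,0.04,91,0,-0.3333,0,0.065,-0.13,0.04,91,0,-0.3333,0,0.065,-0.13,0.04,91,0,-0.3333,0,0.065,-0.13,0.04,91,0,-0.3333,0,0.065,-0.13,0.04,91]
}}

```text
clock: 3.15
position: [0.5711, -0.228, 0.2589]
ee_rot: [-0.004, 2.618, 0.002]
force: [-0.0, 0.7, 0.3]
width: 0.993
gripper_force: 0.0
```

```bash
python3 - <<'E'
from h import *
s=sensors.observe();print(s["clock"],s["position"],s["ee_rot"],s["dq"])
c=optics.calibration("wrist")
im=optics.get_image("wrist")
np.savez("pics/w3.npz",im=im,**c)
w1=np.load("pics/w1.npz");w2=np.load("pics/w2.npz");t=optics.calibration("top")
a=at_z(w2,252.2,129.6,.059);b=at_z(w2,247.2,170.4,.059);print("notches",a,b,"mid",(a+b)/2,"yaw",np.degrees(np.arctan2((b-a)[1],(b-a)[0])))
sc=optics.calibration("scene")
obs=[(t,297.4,234),(sc,214.8,180),(w1,383/1.5625,333/1.5625),(w2,249.6,153.6)]
P=tri(obs);print("post top",P,at_z(w2,249.6,153.6,.095),at_z(w1,245.1,213.1,.095))
print("cap",at_z(w1,628/1.5625,312/1.5625,.06))
p=proj(c,[.598,-.2285,.148])[0];print(p)
x0,y0=int(p[0])-92,max(0,int(p[1])-69);print(x0,y0)
cv2.imwrite("pics/w3c.png",cv2.convertScaleAbs(cv2.resize(im[y0:y0+138,x0:x0+184],(800,600),interpolation=cv2.INTER_CUBIC),alpha=1.3,beta=10))
E
```

```text
3.15 [ 0.5711 -0.228   0.2589] [-0.0043  2.6183  0.0018] [-0.0062  0.0163  0.003  -0.0028 -0.0104 -0.0107  0.014 ]
notches [ 0.4582 -0.0986  0.059 ] [ 0.4995 -0.1036  0.059 ] mid [ 0.4788 -0.1011  0.059 ] yaw -6.991247263029558
post top [ 0.4761 -0.1015  0.0947] [ 0.4772 -0.1009  0.095 ] [ 0.4761 -0.1015  0.095 ]
cap [0.4688 0.1073 0.06  ]
[251.0899 150.2385]
159 81
```

View pics/w3c.png

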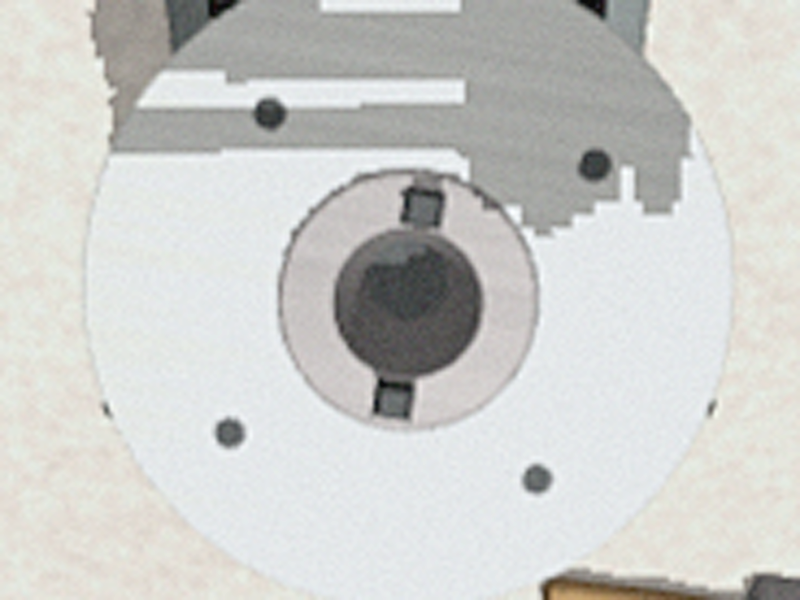

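The spindle face circle is centred at crop (409,299) and the dogs at (424,207) and (392,400). The side knobs sit level at row 408, so the winder's yaw is about 0. Fitting it.

```bash
python3 - <<'E'
from h import *
from scipy.optimize import least_squares
w3=np.load("pics/w3.npz");f=lambda u,v:(159+u*.23,81+v*.23)
def frame(yaw): return R.from_euler("z",yaw).as_matrix()@R.from_euler("y",-30,degrees=True).as_matrix()
th=np.linspace(0,2*np.pi,721)
def circ(x,y,z,yaw,r,h):
    F=frame(yaw); return proj(w3,np.array([x,y,z])+(F@np.array([r*np.cos(th),r*np.sin(th),0*th+h])).T)
m=np.array([f(279,168),f(539,430)]);pl=[f(85,0)[0],f(733,0)[0]]
def res(p,z=None):
    zz=.1487 if z is None else z
    a=circ(p[0],p[1],zz,0,.026,0);b=circ(p[0],p[1],zz,0,.065,-.002)
    return np.r_[a.min(0)-m[0],a.max(0)-m[1],b[:,0].min()-pl[0],b[:,0].max()-pl[1]]
r=least_squares(res,[.6,-.228]);print(r.x,r.fun)
r3=least_squares(lambda p:res(p,p[2]),[.6,-.228,.1487]);print(r3.x,r3.fun)
x,y=r.x;F=frame(0);o=np.array([x,y,.1487])
print("top view centre",proj(optics.calibration("top"),o),"obs ~",275+239*.35,130+139*.35)
def dogs(p): 
    d=np.array([np.cos(p[0]),np.sin(p[0]),0])*.019
    q=np.array([o+F@(s*d+[0,0,.007]) for s in(-1,1)]);return (proj(w3,q)-[f(424,207),f(392,400)]).ravel()
rd=least_squares(dogs,[0]);print("dog yaw",np.degrees(rd.x),rd.fun)
w1=np.load("pics/w1.npz")
c=optics.calibration("top")
print("cap top from top cam",at_z(c,209,235,.06),"w1",at_z(w1,628/1.5625,312/1.5625,.06))
# canister outline in w2: shoulder circle
w2=np.load("pics/w2.npz")
print("canister",at_z(w2,168+411/5,76+348/5,.04))
E
```

```text
[ 0.5979 -0.2268] [-0.3058  0.0381  0.3616  0.3119 -0.695   0.6406]
[ 0.5993 -0.2268  0.1466] [-0.045   0.1178  0.0992 -0.1236 -0.0468 -0.0076]
top view centre [[357.2613 177.7701]] obs ~ 358.65 178.65
dog yaw [-9.1885] [0.393  0.4303 0.3681 0.7033]
cap top from top cam [0.4674 0.1006 0.06  ] w1 [0.4688 0.1073 0.06  ]
canister [ 0.4762 -0.1006  0.04  ]
```

>>> {"name": "arm_command", "arguments": {
  "deltas": [0.0204,0.333,-0.076,-0.094,0.127,-0.058,91,0.0204,0.333,-0.076,-0.094,0.127,-0.058,91,0.0204,0.333,-0.076,-0.094,0.127,-0.058,91,0.0204,0.333,-0.076,-0.094,0.127,-0.058,91,0.0204,0.333,-0.076,-0.094,0.127,-0.058,91,0.0204,0.333,-0.076,-0.094,0.127,-0.058,91,0.0204,0.333,-0.076,-0.094,0.127,-0.058,91]
}}

```text
clock: 3.9
position: [0.4766, -0.1037, 0.2003]
ee_rot: [0.192, 3.134, -0.001]
force: [-0.1, -0.8, -1.0]
width: 0.992
gripper_force: 0.0
```

```bash
python3 - <<'E'
from h import *
s=sensors.observe();print(s["clock"],s["position"],s["dq"]);M=R.from_rotvec(s["ee_rot"]).as_matrix();print(M,np.degrees(np.arctan2(-M[0,1],M[1,1])))
E
```

```text
3.9 [ 0.4766 -0.1037  0.2003] [ 0.0183 -0.0151  0.0055  0.01   -0.0042  0.0012 -0.0008]
[[-0.9925  0.1218  0.0012]
 [ 0.1218  0.9926 -0.001 ]
 [-0.0013 -0.0008 -1.    ]] -6.997922563621969
```

>>> {"name": "arm_command", "arguments": {
  "deltas": [0,0,0,0,0.001,-0.05,91,0,0,0,0,0.001,-0.09,91,0,0,0,0,0.001,-0.118,91,0,0,0,0,0.001,-0.118,91,0,0,0,0,0.001,-0.118,40,0,0,0,0,0.001,-0.118,32,0,0,0,0,0.001,-0.118,32,0,0,0,0,0.001,-0.118,32,0,0,0,0,0.001,-0.118,32,0,0,0,0,0.001,-0.118,0,0,0,0,0,0.001,-0.118,0,0,0,0,0,0.001,-0.118,0,0,0,0,0,0.001,-0.118,0,0,0,0,0,0.001,-0.118,0],
  "force": 25
}}

```text
clock: 5.3
position: [0.4761, -0.1019, 0.082]
ee_rot: [-0.192, -3.135, -0.0]
force: [-0.0, -0.5, -0.2]
width: 0.171
gripper_force: 0.0
```

```bash
python3 - <<'E'
from h import *
s=sensors.observe();print(s["clock"],s["position"],s["width"],s["gripper_force"],s["force"])
w=optics.get_image("wrist");a=optics.get_image("scene");p=proj(optics.calibration("scene"),s["position"])[0].astype(int);print(p)
b=cv2.resize(a[p[1]-50:p[1]+50,p[0]-50:p[0]+50],(400,400),interpolation=cv2.INTER_CUBIC)
c=cv2.resize(w,(400,300));c=np.vstack([c,np.zeros((100,400,3),np.uint8)])
cv2.imwrite("pics/g1.png",cv2.convertScaleAbs(np.hstack([b,c]),alpha=1.5,beta=20))
s=sensors.observe();print(s["clock"],s["width"],s["gripper_force"])
E
```

```text
5.3 [ 0.4761 -0.1019  0.082 ] 0.17136080201897078 0.0 [-0.0223 -0.5269 -0.2457]
[214 184]
5.4 0.08235783682810194 0.0
```

View pics/g1.png

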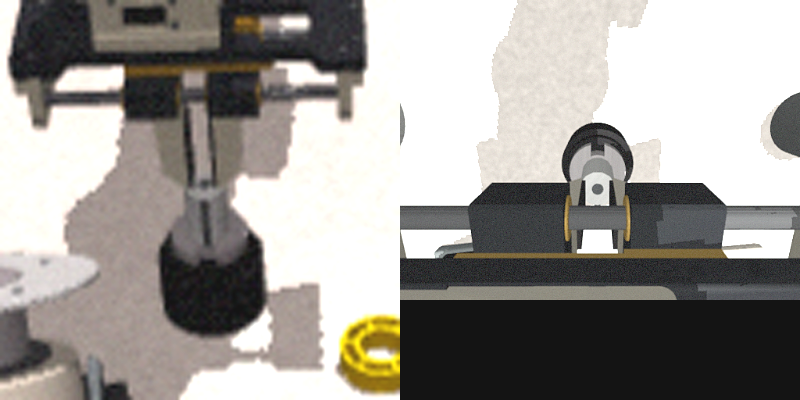

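The scene view shows the fingers astride the post, with the adapter still in the canister. The opening is still falling, so I'll let it settle.

>>> {"name": "arm_command", "arguments": {
  "deltas": [0,0,0,0,0,0,0,0,0,0,0,0,0,0,0,0,0,0,0,0,0],
  "force": 25
}}

```text
clock: 5.7
position: [0.4762, -0.1019, 0.082]
ee_rot: [-0.192, -3.136, -0.0]
force: [0.9, -0.0, -0.4]
width: 0.003
gripper_force: 0.0
```

```bash
python3 - <<'E'
from h import *
s=sensors.observe();print(s["joint_efforts"],s["ft_torque"])
w=optics.get_image("wrist");a=optics.get_image("scene");t=optics.get_image("top")
for n in("scene","top","wrist"): print(n,proj(optics.calibration(n),[s["position"],s["position"]+[0,0,-.019],[.477,-.101,.095],[.477,-.101,.05]]).round(1).tolist())
b=cv2.resize(a[134:234,164:264],(400,400),interpolation=cv2.INTER_CUBIC)
c=cv2.resize(w[130:250,190:310],(400,400),interpolation=cv2.INTER_CUBIC)
cv2.imwrite("pics/g2.png",cv2.convertScaleAbs(np.hstack([b,c]),alpha=1.5,beta=20))
E
```

```text
[  0.0017 -49.1783   6.653  -22.1219   0.0514   0.0704  -0.0001] [ 0.0616  0.0764 -0.0199]
scene [[214.6, 184.1], [215.2, 190.2], [214.7, 180.1], [215.9, 194.4]]
top [[296.6, 234.1], [296.0, 235.2], [296.6, 233.0], [295.2, 235.5]]
wrist [[251.4, 230.9], [251.4, 219.8], [253.2, 241.1], [253.0, 214.3]]
```

View pics/g2.png

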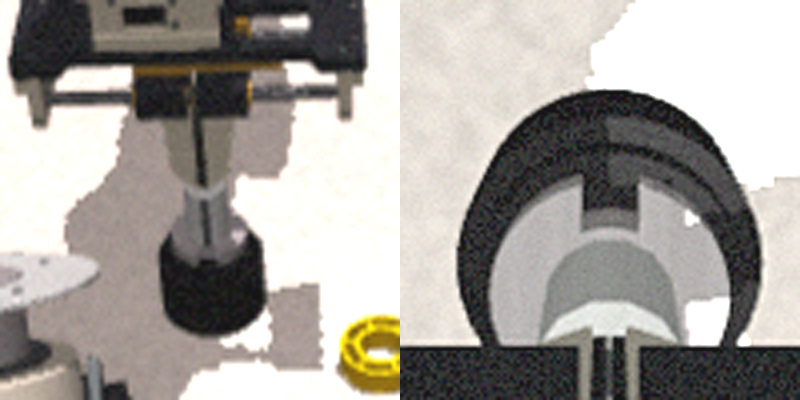

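The view shows the shut fingers ending above the post top, so they closed on air. By w1's geometry (finger corner at (160,229), gap 91 mm), the real fingertips lie at about -22 mm in the reported tool frame, not +19 mm. That puts the reported TCP about 41 mm too far ahead. I'll open, go 41 mm lower and close again.

>>> {"name": "arm_command", "arguments": {
  "deltas": [0,0,0,0,0,0,91,0,0,0,0,0,0,91,0,0,0,0,0,0,91,0,0,0,0,0,0,91,0,0,0,0,0,0,91,0,0,0,0,0,0,91,0,0,0,0,0,0,91,0,0,0,0,0,0,91,0,0,0,0,0,-0.02,91,0,0,0,0,0,-0.041,91,0,0,0,0,0,-0.041,60,0,0,0,0,0,-0.041,35,0,0,0,0,0,-0.041,35,0,0,0,0,0,-0.041,35,0,0,0,0,0,-0.041,35],
  "force": 15
}}

```text
clock: 7.35
position: [0.4766, -0.1019, 0.0417]
ee_rot: [0.192, 3.135, 0.0]
force: [0.3, -0.4, -1.2]
width: 0.492
gripper_force: 0.0
```

>>> {"name": "arm_command", "arguments": {
  "deltas": [0,0,0,0,0,0,0,0,0,0,0,0,0,0,0,0,0,0,0,0,0,0,0,0,0,0,0,0],
  "force": 15
}}

```text
clock: 7.75
position: [0.4762, -0.1019, 0.0412]
ee_rot: [-0.192, -3.136, -0.0]
force: [-0.8, 0.2, 2.0]
width: 0.268
gripper_force: 15.0
```

Gripped: 24.7 mm wide, 15 N. Firming the grip, lifting, then tilting to the standoff above the spindle.

>>> {"name": "arm_command", "arguments": {
  "deltas": [0,0,0,0,0,0,0,0,0,0,0,0,0.01,0,0,0,0,0,0,0.03,0,0,0,0,0,0,0.055,0,0,0,0,0,0,0.08,0,0,0,0,0,0,0.11,0,0,0,0,0,0,0.14,0,0,0,0,0,0,0.17,0,0,0,0,0,0,0.19,0,0,0,0,0,0,0.19,0],
  "force": 35
}}

```text
clock: 8.75
position: [0.4773, -0.1025, 0.2337]
ee_rot: [0.192, 3.132, 0.001]
force: [0.1, -1.0, -2.6]
width: 0.268
gripper_force: 35.0
```

>>> {"name": "arm_command", "arguments": {
  "deltas": [0.0016,-0.0833,-0.006,0.02,-0.032,0,0,0.0032,-0.1666,-0.012,0.04,-0.063,0,0,0.0048,-0.25,-0.018,0.06,-0.095,-0.006,0,0.0064,-0.3331,-0.0239,0.08,-0.126,-0.013,0,0.0064,-0.3331,-0.0239,0.08,-0.126,-0.013,0,0.0064,-0.3331,-0.0239,0.08,-0.126,-0.013,0,0.0064,-0.3331,-0.0239,0.08,-0.126,-0.013,0,0.0064,-0.3331,-0.0239,0.08,-0.126,-0.013,0]
}}

```text
clock: 9.55
position: [0.5562, -0.2267, 0.2177]
ee_rot: [0.208, 2.613, 0.057]
force: [-0.1, -0.3, -3.4]
width: 0.26
gripper_force: 35.0
```

```bash
cat >> h.py <<'E'
F0=R.from_euler("y",-30,degrees=True).as_matrix()
FACE=np.array([.598,-.2278,.1487])
def rep(s):
    M=R.from_rotvec(s["ee_rot"]).as_matrix()
    adp=s["position"]-.0088*M[:,2]-.001*M[:,0]   # flange underside
    T=F0.T@M@np.diag([-1,1,-1.])
    print("t",s["clock"],"pos",s["position"],"underside in spindle mm",F0.T@(adp-FACE)*1e3,"rot err deg",R.from_matrix(T).as_rotvec(degrees=True),"F in spindle",F0.T@s["force"],"grip",s["gripper_force"],s["width"])
E
python3 - <<'E'
from h import *
s=sensors.observe();rep(s);print(s["joints"])
c=optics.calibration("wrist");w=optics.get_image("wrist");cv2.imwrite("pics/w4.png",cv2.convertScaleAbs(cv2.resize(w[60:300,100:420],(800,600),interpolation=cv2.INTER_CUBIC),alpha=1.4,beta=15))
M=R.from_rotvec(s["ee_rot"]).as_matrix();adp=s["position"]-.0088*M[:,2]-.001*M[:,0]
print("underside",proj(c,[adp,adp+.038*M[:,2],FACE,adp+.0113*M[:,0]*0+.023*M[:,0]-.009*M[:,2]]))
E
```

```text
t 9.55 pos [ 0.5562 -0.2267  0.2177] underside in spindle mm [-0.6655  0.9078 89.4842] rot err deg [ 0.0696  0.1258 -9.1199] F in spindle [-1.8012 -0.2966 -2.8465] grip 34.999592900276184 0.2603530121063663
[-0.0653  0.162   0.5789  2.1169 -0.6987  0.5189  2.4497]
underside [[251.2354 239.7248]
 [251.3346 216.9879]
 [250.3283 197.3913]
 [251.1763 203.8802]]
```

View pics/w4.png

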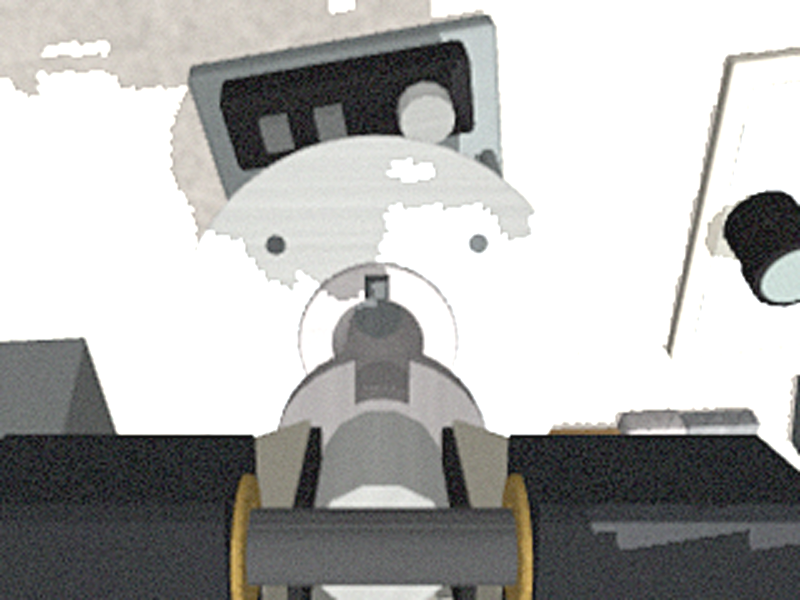

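The view shows the shank, the notch at crop (383,385), a dog at (377,288) and the nose centre column ~378, all aligned to within about 1 mm. Lowering along the spindle axis.

>>> {"name": "arm_command", "arguments": {
  "deltas": [0,0,0,0.0106,-0.0005,-0.017,0,0,0,0,0.0206,-0.0005,-0.0343,0,0,0,0,0.0256,-0.0005,-0.043,0,0,0,0,0.0306,-0.0005,-0.0517,0,0,0,0,0.0336,-0.0005,-0.0569,0,0,0,0,0.0366,-0.0005,-0.0621,0,0,0,0,0.0386,-0.0005,-0.0655,0,0,0,0,0.0386,-0.0005,-0.0655,0,0,0,0,0.0386,-0.0005,-0.0655,0]
}}

```text
clock: 10.5
position: [0.5948, -0.2286, 0.1528]
ee_rot: [0.21, 2.611, 0.056]
force: [-0.2, -0.5, -2.9]
width: 0.262
gripper_force: 35.0
```

```bash
python3 - <<'E'
from h import *
rep(sensors.observe())
E
```

```text
t 10.5 pos [ 0.5948 -0.2286  0.1528] underside in spindle mm [ 0.2385 -0.9369 13.9893] rot err deg [-0.002   0.0098 -9.2042] F in spindle [-1.5795 -0.5409 -2.4036] grip 34.99953746795654 0.26179419130681975
```

>>> {"name": "arm_command", "arguments": {
  "deltas": [0,0,0,0.001,0.0006,-0.0017,0,0,0,0,0.002,0.0006,-0.0035,0,0,0,0,0.003,0.0006,-0.0052,0,0,0,0,0.003,0.0006,-0.0052,0,0,0,0,0.003,0.0006,-0.0052,0]
}}

```text
clock: 11.0
position: [0.5977, -0.2279, 0.1473]
ee_rot: [0.21, 2.611, 0.056]
force: [0.6, -0.2, -3.7]
width: 0.263
gripper_force: 35.0
```

```bash
python3 - <<'E'
from h import *
rep(sensors.observe())
E
```

```text
t 11.0 pos [ 0.5977 -0.2279  0.1473] underside in spindle mm [ 0.0313 -0.244   7.713 ] rot err deg [ 0.0038  0.0335 -9.2027] F in spindle [-1.3361 -0.1651 -3.4844] grip 34.99949276447296 0.2626775629740453
```

>>> {"name": "arm_command", "arguments": {
  "deltas": [0,0,0,0.0008,0,-0.0013,0,0,0,0,0.0015,0,-0.0026,0,0,0,0,0.0015,0,-0.0026,0,0,0,0,0.0015,0,-0.0026,0]
}}

```text
clock: 11.4
position: [0.5992, -0.2278, 0.1447]
ee_rot: [0.21, 2.611, 0.056]
force: [-0.8, 0.9, -2.4]
width: 0.264
gripper_force: 35.0
```

```bash
python3 - <<'E'
from h import *
rep(sensors.observe())
E
```

```text
t 11.4 pos [ 0.5992 -0.2278  0.1447] underside in spindle mm [ 0.0294 -0.1993  4.697 ] rot err deg [ 0.0055  0.0337 -9.2018] F in spindle [-1.9286  0.8956 -1.6701] grip 34.999510645866394 0.26355040576991295
```

>>> {"name": "arm_command", "arguments": {
  "deltas": [0,0,0,0.0008,0,-0.0013,0,0,0,0,0.0015,0,-0.0026,0,0,0,0,0.0015,0,-0.0026,0,0,0,0,0.0015,0,-0.0026,0]
}}

```text
clock: 11.8
position: [0.6007, -0.2279, 0.1421]
ee_rot: [0.21, 2.611, 0.056]
force: [-0.1, 0.1, -3.2]
width: 0.269
gripper_force: 35.0
```

```bash
python3 - <<'E'
from h import *
rep(sensors.observe())
E
```

```text
t 11.8 pos [ 0.6007 -0.2279  0.1421] underside in spindle mm [ 0.0359 -0.2286  1.7047] rot err deg [ 0.0047  0.032  -9.2035] F in spindle [-1.6707  0.1097 -2.7238] grip 34.9995893239975 0.2689558557318434
```

Continue in 1 mm steps.

>>> {"name": "arm_command", "arguments": {
  "deltas": [0,0,0,0.0005,0,-0.0009,0,0,0,0,0.001,0,-0.0017,0,0,0,0,0.001,0,-0.0017,0]
}}

```text
clock: 12.1
position: [0.6012, -0.228, 0.1415]
ee_rot: [0.211, 2.61, 0.057]
force: [-13.9, 3.1, 13.9]
width: 0.269
gripper_force: 35.0
```

```bash
python3 - <<'E'
from h import *
rep(sensors.observe())
E
```

```text
t 12.1 pos [ 0.6012 -0.228   0.1415] underside in spindle mm [ 0.1861 -0.342   0.9892] rot err deg [ 0.0386 -0.0393 -9.2368] F in spindle [-5.0779  3.0826 18.9645] grip 35.0121545791626 0.2690930437084256
```

Contact at ~20 N axially, at the expected depth. Easing off slightly and opening.

>>> {"name": "arm_command", "arguments": {
  "deltas": [0,0,0,-0.0004,0,0.0007,0,0,0,0,-0.0004,0,0.0007,26,0,0,0,-0.0004,0,0.0007,30,0,0,0,-0.0004,0,0.0007,40,0,0,0,-0.0004,0,0.0007,40,0,0,0,-0.0004,0,0.0007,40]
}}

```text
clock: 12.7
position: [0.6015, -0.2282, 0.1413]
ee_rot: [0.21, 2.611, 0.056]
force: [-1.2, -1.3, 2.3]
width: 0.436
gripper_force: 0.7
```

>>> {"name": "arm_command", "arguments": {
  "deltas": [0,0,0,-0.01,0,0.0173,40,0,0,0,-0.025,0,0.0433,40,0,0,0,-0.04,0,0.0693,91,0,0,0,-0.04,0,0.0693,91,0,0,0,-0.035,0,0.115,91,0,0,0,-0.015,0,0.133,91,0,0,0,-0.015,0,0.133,91,0,0,0,-0.015,0,0.133,91]
}}

```text
clock: 13.5
position: [0.5866, -0.2269, 0.2733]
ee_rot: [0.208, 2.612, 0.057]
force: [-0.4, -0.6, -0.7]
width: 0.91
gripper_force: 0.0
```

```bash
python3 - <<'E'
from h import *
s=sensors.observe();rep(s)
c=optics.calibration("wrist");w=optics.get_image("wrist");np.savez("pics/w5.npz",im=w,**c)
sc=optics.get_image("scene")
n=F0[:,2];P=[FACE,FACE+.009*n,FACE+.045*n];q=proj(c,P);print(q,proj(optics.calibration("scene"),P))
x,y=int(q[1,0]),int(q[1,1]);y=max(y,60)
a=cv2.resize(w[y-60:y+60,x-60:x+60],(400,400),interpolation=cv2.INTER_CUBIC)
p=proj(optics.calibration("scene"),FACE+.02*n)[0].astype(int)
b=cv2.resize(sc[p[1]-35:p[1]+35,p[0]-35:p[0]+35],(400,400),interpolation=cv2.INTER_CUBIC)
print(x-60,y-60,p-35)
cv2.imwrite("pics/v5.png",cv2.convertScaleAbs(np.hstack([a,b]),alpha=1.1,beta=10))
E
```

```text
t 13.5 pos [ 0.5866 -0.2269  0.2733] underside in spindle mm [ 53.3927   0.7509 122.4183] rot err deg [ 0.0664  0.0717 -9.1161] F in spindle [-0.7153 -0.585  -0.4453] grip 0.0 0.9103382270078799
[[240.6057 127.1318]
 [240.2627 127.7952]
 [238.6429 130.9278]] [[155.4114 203.6928]
 [154.8449 199.3579]
 [152.5556 181.8421]]
180 67 [119 159]
```

View pics/v5.png

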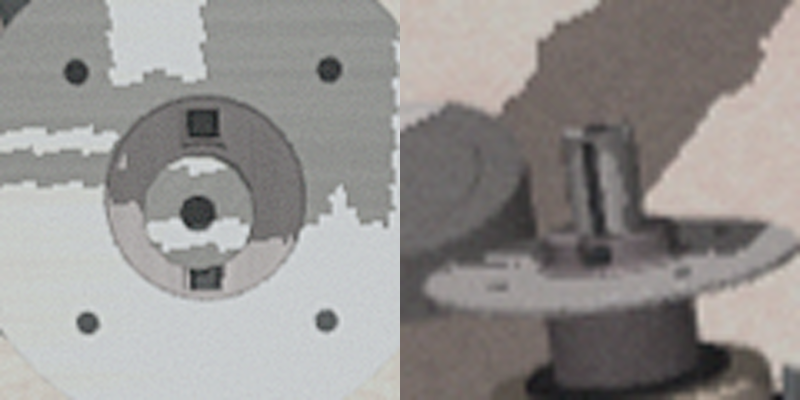

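The flange is on the face with the dogs inside both notches (wrist crop (203,123) and (206,278)). The post top at raw (239.4,130.6) against (238.6,130.9) predicted also says home. As insurance I'll tap the post top gently with the shut fingers.

>>> {"name": "arm_command", "arguments": {
  "deltas": [0,0,0,0,0,0,0,0,0,0,0,0,0,0,0,0,0,0,0,0,0,0,0,0,0,0,0,0,0,0,0,0,0,0,0,0,0,0,0,0,0,0,0,0,0,-0.0186,-0.0009,-0.03,0,0,0,0,-0.0186,-0.0009,-0.0726,0,0,0,0,-0.012,-0.0009,-0.084,0,0,0,0,-0.0051,-0.0009,-0.096,0,0,0,0,-0.0051,-0.0009,-0.096,0,0,0,0,-0.0051,-0.0009,-0.096,0],
  "force": 10
}}

```text
clock: 14.8
position: [0.5812, -0.229, 0.1783]
ee_rot: [0.21, 2.611, 0.056]
force: [0.1, -0.1, 0.8]
width: 0.021
gripper_force: 0.0
```

>>> {"name": "arm_command", "arguments": {
  "deltas": [0,0,0,0.001,0,-0.0017,0,0,0,0,0.002,0,-0.0035,0,0,0,0,0.003,0,-0.0052,0,0,0,0,0.0035,0,-0.0061,0,0,0,0,0.0035,0,-0.0061,0]
}}

```text
clock: 15.3
position: [0.5847, -0.2287, 0.173]
ee_rot: [0.21, 2.61, 0.057]
force: [-7.6, 2.4, 10.0]
width: 0.003
gripper_force: 6.4
```

```bash
python3 - <<'E'
from h import *
rep(sensors.observe())
E
```

```text
t 15.3 pos [ 0.5847 -0.2287  0.173 ] underside in spindle mm [ 1.6265 -1.0515 36.4676] rot err deg [ 0.0438 -0.0451 -9.2136] F in spindle [-1.5499  2.3829 12.4812] grip 6.386061584344134 0.003361859813415036
```

>>> {"name": "arm_command", "arguments": {
  "deltas": [0,0,0,0.0003,0,-0.0005,0,0,0,0,0.0003,0,-0.0005,0]
}}

```text
clock: 15.5
position: [0.5848, -0.2287, 0.1729]
ee_rot: [0.21, 2.609, 0.058]
force: [-14.0, 4.9, 18.0]
width: -0.001
gripper_force: 10.9
```

```bash
python3 - <<'E'
from h import *
rep(sensors.observe())
E
```

```text
t 15.5 pos [ 0.5848 -0.2287  0.1729] underside in spindle mm [ 1.6754 -1.0635 36.3789] rot err deg [ 0.061  -0.0719 -9.2273] F in spindle [-3.1165  4.9094 22.6292] grip 10.937171902041882 -0.0008208229903020335
```

Stiff stop (0.1 mm for 10 N). Retreating. I'll touch the bench with the shut tips to calibrate their length, since that also confirms the seating depth.

>>> {"name": "arm_command", "arguments": {
  "deltas": [0,0,0,-0.01,0,0.0173,0,0,0,0,-0.035,0,0.0606,0,0,0,0,-0.045,0.02,0.1,0,-0.0067,0.083,0.025,-0.08,0.06,0.1,0,-0.0134,0.166,0.05,-0.11,0.1,0.1,0,-0.02,0.25,0.075,-0.14,0.14,0.09,0,-0.0268,0.3326,0.0999,-0.165,0.18,0.06,0,-0.0268,0.3326,0.0999,-0.185,0.21,0.02,0,-0.0268,0.3326,0.0999,-0.185,0.229,-0.025,0,-0.0268,0.3326,0.0999,-0.185,0.229,-0.07,0,-0.0268,0.3326,0.0999,-0.185,0.229,-0.12,0,-0.0268,0.3326,0.0999,-0.185,0.229,-0.165,0,-0.0268,0.3326,0.0999,-0.185,0.229,-0.17,0,-0.0268,0.3326,0.0999,-0.185,0.229,-0.17,0,-0.0268,0.3326,0.0999,-0.185,0.229,-0.17,0]
}}

```text
clock: 17.0
position: [0.4013, 0.0003, 0.0031]
ee_rot: [0.001, 3.14, 0.001]
force: [0.5, 0.2, 1.0]
width: 0.009
gripper_force: 0.0
```

```bash
python3 - <<'E'
from h import *
s=sensors.observe();print(s["clock"],s["position"],s["force"],R.from_rotvec(s["ee_rot"]).as_matrix())
w=optics.get_image("wrist");np.savez("pics/w6.npz",im=w,**optics.calibration("wrist"))
from scipy import ndimage
# cap and canister from top view
t=optics.get_image("top");np.savez("pics/t6.npz",im=t)
E
```

```text
17.0 [0.4013 0.0003 0.0031] [0.5075 0.2425 0.9683] [[-1.      0.0004  0.0015]
 [ 0.0004  1.      0.0006]
 [-0.0015  0.0006 -1.    ]]
```

>>> {"name": "arm_command", "arguments": {
  "deltas": [0,0,0,0,0,-0.01,0,0,0,0,0,0,-0.015,0,0,0,0,0,0,-0.017,0,0,0,0,0,0,-0.018,0,0,0,0,0,0,-0.019,0,0,0,0,0,0,-0.02,0,0,0,0,0,0,-0.02,0]
}}

```text
clock: 17.8
position: [0.4001, 0.0002, -0.0184]
ee_rot: [-0.0, -3.141, -0.0]
force: [0.1, -0.0, 2.3]
width: 0.004
gripper_force: 0.9
```

>>> {"name": "arm_command", "arguments": {
  "deltas": [0,0,0,0,0,-0.0007,0,0,0,0,0,0,-0.0007,0]
}}

```text
clock: 18.0
position: [0.4002, 0.0003, -0.0185]
ee_rot: [-0.0, -3.142, -0.001]
force: [-3.0, 0.1, 19.5]
width: 0.005
gripper_force: 9.6
```

The tips touch the bench at reported z = -0.0184, so the post top lay 46 ± 1 mm off the face: home. Now to the cap.

>>> {"name": "arm_command", "arguments": {
  "deltas": [0,0,0,0,0,0.05,20,0,0,0,0,0.02,0.1,91,0,0,0,0.04,0.05,0.15,91,0,0,0,0.08,0.08,0.2,91,0,0,0,0.1,0.103,0.22,91,0,0,0,0.1,0.103,0.22,91,0,0,0,0.1,0.103,0.22,91,0,0,0,0.1,0.103,0.22,91,0,0,0,0.1,0.103,0.22,91]
}}

```text
clock: 18.9
position: [0.4987, 0.1023, 0.1998]
ee_rot: [-0.001, -3.139, 0.001]
force: [-0.1, -0.7, -0.4]
width: 0.742
gripper_force: 0.0
```

```bash
python3 - <<'E'
from h import *
s=sensors.observe();print(s["clock"],s["position"],s["width"])
c=optics.calibration("wrist");w=optics.get_image("wrist");np.savez("pics/w7.npz",im=w,**c)
q=proj(c,[[.468,.104,.06],[.468,.104,0],[.468,.136,.06]]);print(q)
g=cv2.cvtColor(w,cv2.COLOR_BGR2GRAY)
x,y=q[0].astype(int)
print(g[y-60:y+60:4,x-60:x+60:4])
E
```

```text
18.9 [0.4987 0.1023 0.1998] 0.7416018376267118
[[253.7712 147.5348]
 [253.5253 141.1761]
 [287.2987 147.5291]]
[[172 174 172 172 172 172 176 172 171 173 172 170 172 172 175 172 174 171
  173 172 172 168 169 173 173 173 170 171 172 172]
 [171 173 171 175 170 172 170 173 172 173 171 175 172 172 171 174 173 173
  174 172 170 172 172 171 173 171 171 172 171 173]
 [169 173 170 171 175 174 173 174 167 173 173 174 168 168 173 173 173 176
  172 174 173 171 174 171 171 170 171 173 173 174]
 [171 172 173 171 174 172 171 173 170 174 173 172 172 171 173 170 173 170
  173 171 175 172 174 171 172 172 172 172 172 173]
 [173 172 172 172 173 172 173 174 176 172 173 173 170 173 172 174 171 171
  175 172 173 172 172 176 172 172 175 171 172 175]
 [176 174 171 171 172 173 173 173 173 172 174 170 172 170 173 169 173 168
  169 173 175 169 175 175 172 167 172 171 169 172]
 [169 173 171 174 174 172 173 172 171 174 172 171 170 172 170 171 175 173
  173 175 175 173 173 174 174 173 173 173 173 175]
 [174 173 172 173 173 173 172 173 174 175 174 174 172 174 181 166 155 169
  175 172 172 173 173 172 172 172 172 17
[... 2061 characters left out ...]
118 124 103  73  68  79
  112 122 122 129 120 119 115 172 172 173 174 175]
 [126 132 132 122 124 122 125 123 119 137 176 175 166 128 128 122 126 123
  116 119 120 121 118 120 113 170 175 174 172 173]
 [123 129 124 130 125 122 123 121 120 119 174 170 166 125 123 122 121 124
  121 124 119 124 118 120 115 173 174 172 172 170]
 [122 125 125 123 127 125 122 125 123 124 140 172 168 117 121 121 123 117
  122 121 123 121 120 124 113 173 172 175 175 171]
 [117 129 125 125 117 125 124 120 117 122 139 173 166 128 122 124 124 125
  120 125 120 121 120 115 137 173 176 173 173 168]
 [126 116 125 123 117 126 124 121 126 118 137 171 165 126 126 125 123 125
  115 118 120 121 123 121 140 173 172 170 174 170]]
```

```bash
python3 - <<'E'
from h import *
from scipy.optimize import least_squares
w=np.load("pics/w7.npz");g=cv2.cvtColor(w["im"],cv2.COLOR_BGR2GRAY).astype(float)
pts=[]
for row in range(122,164,2):
    m=np.where(g[row,200:310]<145)[0]+200
    m=m[abs(m-256)<45]; pts+=[(m.min()-.5,row),(m.max()+.5,row)] if row<150 else [(m.max()+.5,row)]
pts=np.array(pts)
r=least_squares(lambda p:np.hypot(*(pts-p[:2]).T)-p[2],[256,150,33],loss="soft_l1");print(r.x,abs(r.fun).max())
print("cap",at_z(w,*r.x[:2],.06))
w2=np.load("pics/w2.npz")
# canister after removal: top view reference
t=np.load("pics/t6.npz")["im"];gt=cv2.cvtColor(t,cv2.COLOR_BGR2GRAY).astype(float)
c=optics.calibration("top")
m=(gt[222:255,280:312]<75);ys,xs=np.nonzero(m);print("top canister box",xs.min()+280,xs.max()+280,ys.min()+222,ys.max()+222,at_z(c,280+(xs.min()+xs.max())/2,222+(ys.min()+ys.max())/2,.04))
E
```

```text
[254.9364 151.1258  34.8667] 1.7258993797914073
cap [0.4714 0.1051 0.06  ]
top canister box 280 308 225 254 [ 0.4688 -0.099   0.04  ]
```

>>> {"name": "arm_command", "arguments": {
  "deltas": [0,0,0,-0.028,0.0025,-0.05,91,0,0,0,-0.028,0.0025,-0.08,91,0,0,0,-0.028,0.0025,-0.08,91,0,0,0,-0.028,0.0025,-0.12,91,0,0,0,-0.028,0.0025,-0.16,91,0,0,0,-0.028,0.0025,-0.19,91,0,0,0,-0.028,0.0025,-0.202,91,0,0,0,-0.028,0.0025,-0.202,75,0,0,0,-0.028,0.0025,-0.202,50,0,0,0,-0.028,0.0025,-0.202,50,0,0,0,-0.028,0.0025,-0.202,50,0,0,0,-0.028,0.0025,-0.202,50,0,0,0,-0.028,0.0025,-0.202,50],
  "force": 10
}}

```text
clock: 20.25
position: [0.4732, 0.1062, 0.0002]
ee_rot: [-0.0, 3.14, 0.002]
force: [-0.6, -0.1, 8.9]
width: 0.709
gripper_force: 10.0
```

>>> {"name": "arm_command", "arguments": {
  "deltas": [0,0,0,0,0,0,50,0,0,0,0,0,0.005,50,0,0,0,0,0,0.02,50,0,0,0,0,0,0.045,50,0,0,0,0,0,0.07,50,0,0,0,0,0,0.1,50,0,0,0,0,0,0.1,50,0,0,0,0,0,0.1,50],
  "force": 15
}}

```text
clock: 21.05
position: [0.4723, 0.1061, 0.0996]
ee_rot: [-0.001, 3.141, 0.002]
force: [-0.9, 0.8, -0.9]
width: 0.708
gripper_force: 15.0
```

```bash
python3 - <<'E'
from h import *
s=sensors.observe();print(s["clock"],s["position"],s["width"],s["force"])
t=optics.get_image("top");sc=optics.get_image("scene");w=optics.get_image("wrist");c=optics.calibration("wrist");np.savez("pics/w8.npz",im=w,t=t,sc=sc,**c)
# visible front of cap in wrist; canister hole in top view
g=cv2.cvtColor(w,cv2.COLOR_BGR2GRAY)
M=R.from_rotvec(s["ee_rot"]).as_matrix()
P=s["position"]+[0,0,.03];q=proj(c,[P+[0,0,.03],P+[-.032,0,.03],P+[-.032,0,-.03]]);print(q)
print("col profile",g[100:260:3,int(q[0,0])]);r=int(q[1,1])+4;print("row",r,g[r,180:330:3])
gt=cv2.cvtColor(t,cv2.COLOR_BGR2GRAY);print(gt[220:258:2,278:314:2])
print(proj(optics.calibration("top"),[[.476,-.102,.05],[.476,-.102,.04]]))
E
```

```text
21.05 [0.4723 0.1061 0.0996] 0.7080882615678041 [-0.8888  0.7655 -0.8806]
[[252.8369 290.5283]
 [252.9558 212.7984]
 [252.6708 178.3577]]
col profile [176 179 179 176 176 179 179 181 176 176 179 176 180 178 178 178 179 181
 177 178 180 179 159 126 129  40  36  38  47  49  41  44  63  35  40  82
  88 117 114 112 109 116  71  70  71  67  71  68  67  64  68  71  67  68]
row 216 [120 124 125 128 136 105  45  37  40  41  63  63  60  59 109 115 110 109
 113 113 110 112 113 110 111 109 112 111 108 109 111 113 108 112 112  97
  93  92  90  52  46  53  64  67 132 127 130 148 179 179]
[[188 188 187 187 187 186 187 187 187 188 187 188 188 187 188 188 189 189]
 [188 188 187 186 186 187 187 186 181 179 184 187 188 189 188 188 188 188]
 [188 188 186 186 186 178 155 134 120 114 124 150 173 186 189 188 188 189]
 [187 187 187 187 173 123  82  70  66  66  67  78 107 156 184 188 188 188]
 [186 188 188 173 123  73  64  64  64  64  64  66  67  94 157 185 188 188]
 [187 187 183 137  73  64  65  62  60  60  61  62  65  66  96 165 188 189]
 [187 187 172  99  65  64  62  57  56  56  57  57  62  64  67 126 17
[... 250 characters left out ...]
 61  63  61  58  58  58  58  59  62  63  64  89 162 188]
 [186 183 135  68  60  64  63  61  59  59  60  62  62  64  66 105 168 188]
 [186 186 162  85  61  62  63  64  63  64  63  63  64  63  80 138 181 188]
 [185 187 180 127  66  61  60  61  62  62  61  61  62  75 128 175 187 188]
 [185 186 185 170 113  67  59  60  60  61  62  63  83 131 174 187 188 188]
 [186 185 186 185 171 136  97  70  65  68  75 101 150 180 187 187 187 188]
 [186 187 187 186 186 184 172 157 147 154 159 173 184 187 188 187 189 187]
 [186 187 186 186 187 187 187 185 185 185 188 188 187 187 188 187 188 189]
 [186 187 186 186 186 186 186 186 187 187 187 187 187 188 188 188 189 188]]
[[295.6456 235.9867]
 [295.354  236.5295]]
```

>>> {"name": "arm_command", "arguments": {
  "deltas": [0,0,0,0.02,-0.04,0.04,50,0,0,0,0.03,-0.08,0.06,50,0,0,0,0.04,-0.12,0.06,50,0,0,0,0.05,-0.16,0.06,50,0,0,0,0.058,-0.2,0.06,50,0,0,0,0.058,-0.207,0.06,50,0,0,0,0.058,-0.207,0.06,50,0,0,0,0.058,-0.207,0.06,50]
}}

```text
clock: 22.0
position: [0.5295, -0.1, 0.158]
ee_rot: [0.001, -3.139, -0.001]
force: [-0.7, 0.4, -1.5]
width: 0.713
gripper_force: 15.0
```

```bash
python3 - <<'E'
from h import *
from scipy.optimize import least_squares
s=sensors.observe();print(s["clock"],s["position"],s["width"],s["force"])
w=optics.get_image("wrist");c=optics.calibration("wrist");np.savez("pics/w9.npz",im=w,**c)
g=cv2.cvtColor(w,cv2.COLOR_BGR2GRAY)
q=proj(c,[[.476,-.102,.05],[.476,-.102,.04],[.476,-.07,.04]]);print(q)
x,y=q[0].round().astype(int)
np.set_printoptions(linewidth=250)
print(x-50,y-50);print(g[y-50:y+50:3,x-50:x+50:3])
E
```

```text
22.0 [ 0.5295 -0.1     0.158 ] 0.7129157075341204 [-0.6765  0.3958 -1.4877]
[[248.7871 124.6226]
 [248.8807 124.0086]
 [285.5315 124.104 ]]
199 75
[[136 137 139 ... 196 195 193]
 [139 143 141 ... 197 194 191]
 [139 146 144 ... 196 196 193]
 ...
 [143 147 148 ... 143 146 139]
 [139 148 148 ... 147 150 147]
 [140 144 144 ... 146 149 147]]
```

```bash
python3 - <<'E'
from h import *
from scipy.optimize import least_squares
w=np.load("pics/w9.npz");g=cv2.cvtColor(w["im"],cv2.COLOR_BGR2GRAY)
m=((g<100)[70:176,195:302]).astype(np.uint8)
n,l,st,ce=cv2.connectedComponentsWithStats(m);i=1+st[1:,4].argmax();print(st[i],ce[i]+[195,70])
cs,_=cv2.findContours((l==i).astype(np.uint8),cv2.RETR_EXTERNAL,cv2.CHAIN_APPROX_NONE)
p=max(cs,key=len)[:,0]+[195,70.]
r=least_squares(lambda q:np.hypot(*(p-q[:2]).T)-q[2],[249,124,36],loss="soft_l1",f_scale=.5);print(r.x,np.percentile(abs(r.fun),[50,90,100]))
print("canister",at_z(w,r.x[0],r.x[1],.04),"r mm",r.x[2]*32/36.7)
# hole: brightness inside
for rr in range(int(r.x[1])-36,int(r.x[1])+38,4): print(rr,g[rr,210:292:3])
# cap in hand check
print(g[140:230:2,252])
E
```

```text
[  19   18   73   74 4200] [249.8833 124.5231]
[249.8858 124.5231  36.1141] [0.269  0.6328 0.9362]
canister [ 0.4764 -0.1011  0.04  ] r mm 31.489090132517102
88 [142 143 142 144 143 140 141 146 141 147 138 125  93  75  74 122 175 195
 200 194 196 196 194 193 193 194 198 195]
92 [144 144 144 143 142 143 139 135  62  31  31  37  68  64  57  61  67  60
  58 104 195 195 195 196 197 197 194 196]
96 [145 146 138 136 142 150  27  33  18  31  27  27  44  64  61  62  60  45
  53  61  58 124 199 193 193 193 193 195]
100 [146 143 137 139 132  19  21  16  22  22  35  25  35  55  64  60  59  61
  65  64  45  65  60 202 199 195 197 198]
104 [145 138 143 140  21  30  24  29  17  30  31  24  41  62  64  62  59  61
  52  62  66  53  67  46 206 194 196 194]
108 [138 138 146  30  22  23  26  27  25  38  26  23  21  26  19  32  53  64
  61  59  61  62  51  65  69 201 197 195]
112 [145 140  86  29  24  30  21  21  28  24  32  21  26  14  24  21  23   8
  54  60  56  62  63  49  60 181 196 195]
116 [143 146  19  28  30  20  11  30  11  26  36  40  36  39  34   3  18  20
  11  62  62  57  58  62  64  90 19
[... 799 characters left out ...]
 53  55  59  48  37  45 193 195 197 197]
148 [145 144 142 143 107  26  11  27  24  34  47  54  48  49  54  57  47  53
  52  52  51  37  46 189 195 197 196 198]
152 [145 149 147 138 147 118   1  30  24  40  46  53  48  51  55  51  50  57
  52  45  51  39 200 197 199 195 197 197]
156 [147 146 142 146 144 143 149 121  30  31  41  45  51  45  48  51  47  44
  48  44 152 197 197 195 200 195 199 198]
160 [143 142 140 146 145 143 139 141 157 158 127  26  45  41  36  35  28 127
 187 200 198 194 197 195 199 195 197 196]
[ 17  24   5  55  54  50  55  51  48  42  36 171 198 204 137 142 148  75
  50  50  47  44  40  48  44  47  50  44  53  49  48  46  52  71  76  74
  82  80  78  79  78  79  81  85  80]
```

Canister at (0.4764, -0.1011), with the cap about 1.7 mm nearer the robot than the TCP. Moving over it and lowering part way.

>>> {"name": "arm_command", "arguments": {
  "deltas": [0,0,0,-0.03,-0.001,0,50,0,0,0,-0.0515,-0.002,0,50,0,0,0,-0.0515,-0.002,-0.03,50,0,0,0,-0.0515,-0.002,-0.06,50,0,0,0,-0.0515,-0.002,-0.085,50,0,0,0,-0.0515,-0.002,-0.09,50,0,0,0,-0.0515,-0.002,-0.09,50,0,0,0,-0.0515,-0.002,-0.09,50]
}}

```text
clock: 22.85
position: [0.4793, -0.1028, 0.0698]
ee_rot: [-0.002, 3.141, 0.0]
force: [-0.2, 0.5, -1.7]
width: 0.71
gripper_force: 15.0
```

```bash
python3 - <<'E'
from h import *
s=sensors.observe();print(s["clock"],s["position"],s["force"])
E
```

```text
22.85 [ 0.4793 -0.1028  0.0698] [-0.1895  0.486  -1.6911]
```

>>> {"name": "arm_command", "arguments": {
  "deltas": [0,0,0,-0.001,0.0007,-0.008,50,0,0,0,-0.001,0.0007,-0.014,50,0,0,0,-0.001,0.0007,-0.017,50,0,0,0,-0.001,0.0007,-0.02,50,0,0,0,-0.001,0.0007,-0.022,50,0,0,0,-0.001,0.0007,-0.024,50,0,0,0,-0.001,0.0007,-0.024,50]
}}

```text
clock: 23.55
position: [0.4775, -0.1025, 0.0446]
ee_rot: [0.0, -3.141, -0.0]
force: [0.5, -0.4, -0.6]
width: 0.707
gripper_force: 15.0
```

No resistance, so the cap is over the collar. Lowering onto the shoulder.

>>> {"name": "arm_command", "arguments": {
  "deltas": [0,0,0,0,0,-0.002,50,0,0,0,0,0,-0.003,50,0,0,0,0,0,-0.004,50,0,0,0,0,0,-0.0045,50,0,0,0,0,0,-0.0045,50]
}}

```text
clock: 24.05
position: [0.4775, -0.1025, 0.0403]
ee_rot: [0.0, -3.141, -0.0]
force: [-0.3, 0.1, -0.8]
width: 0.71
gripper_force: 15.0
```

>>> {"name": "arm_command", "arguments": {
  "deltas": [0,0,0,0,0,-0.0007,50,0,0,0,0,0,-0.0007,50]
}}

```text
clock: 24.25
position: [0.4776, -0.1025, 0.0402]
ee_rot: [-0.0, -3.141, -0.001]
force: [-3.6, 0.9, 8.9]
width: 0.712
gripper_force: 15.0
```

>>> {"name": "arm_command", "arguments": {
  "deltas": [0,0,0,0,0,-0.0007,50,0,0,0,0,0,-0.0007,50]
}}

```text
clock: 24.45
position: [0.4777, -0.1026, 0.04]
ee_rot: [0.0, 3.141, 0.001]
force: [-5.1, 1.0, 16.9]
width: 0.713
gripper_force: 15.0
```

Solid contact at z = 0.0402, exactly the height for seated. Releasing and retreating.

>>> {"name": "arm_command", "arguments": {
  "deltas": [0,0,0,0,0,0.001,50,0,0,0,0,0,0.001,68,0,0,0,0,0,0.001,75,0,0,0,0,0,0.001,91,0,0,0,0,0,0.001,91,0,0,0,0,0,0.001,91,0,0,0,0,0,0.001,91,0,0,0,0,0,0.03,91,0,0,0,0,0,0.07,91,0,0,0,0,0,0.12,91,0,0,0,0.03,0.01,0.16,91,0,0,0,0.03,0.01,0.18,91,0,0,0,0.03,0.01,0.18,91,0,0,0,0.03,0.01,0.18,91]
}}

```text
clock: 25.85
position: [0.5072, -0.0925, 0.2186]
ee_rot: [0.0, -3.141, -0.0]
force: [-0.2, 0.0, 0.1]
width: 0.992
gripper_force: 0.0
```

```bash
python3 - <<'E'
from h import *
from scipy.optimize import least_squares
s=sensors.observe();print(s["clock"],s["position"],s["width"],s["force"])
w=optics.get_image("wrist");c=optics.calibration("wrist");np.savez("pics/w10.npz",im=w,**c)
g=cv2.cvtColor(w,cv2.COLOR_BGR2GRAY)
q=proj(c,[[.4764,-.1011,.1],[.4764,-.0691,.1],[.4764,-.1011,.04]]);print(q)
x,y=q[0].round().astype(int)
for r in range(max(0,y-60),y+60,5): print(r,g[r,x-60:x+60:5])
# scene silhouette
sc=optics.get_image("scene");gs=cv2.cvtColor(sc,cv2.COLOR_BGR2GRAY);k=optics.calibration("scene")
print(proj(k,[[.4764,-.102,.1],[.4764,-.102,.04],[.4764,-.102,0]]))
print("col",gs[160:222,216])
for r in (172,180,186,192,200): print(r,gs[r,194:238:2])
E
```

```text
25.85 [ 0.5072 -0.0925  0.2186] 0.9916902262289433 [-0.2307  0.0322  0.1016]
[[242.143  150.9345]
 [278.0574 150.9492]
 [243.7332 143.6031]]
91 [111 114 112 114 109 108 112 112 112 111 166 163 165 165 162 165 164 166
 163 160 160 163 161 157]
96 [115 114 113 118 114 112 108 120 113 105 163 161 163 163 164 160 162 163
 163 165 157 164 163 160]
101 [114 117 114 115 108 114 103 112 111 112 160 163 159 163 162 163 157 165
 164 161 163 162 163 163]
106 [123 114 110 113 113 111 118 110 112 111 164 165 160 165 163 165 162 164
 163 161 159 160 161 162]
111 [116 111 114 114 111 112 113 111 112 104 162 165 158 172 162 162 159 162
 161 165 164 161 163 161]
116 [117 112 117 111 114 111 116 105 121  55  64 120 117 111  95  51 161 161
 163 164 162 161 162 161]
121 [116 108 111 114 116 116 114 111  62  63  63 117 109 112 111 112  85 168
 162 161 163 161 163 162]
126 [114 116 110 116 108 112 114  66  59  62  58 108 110 115 113 112 115  83
 162 162 162 165 162 162]
131 [118 112 109 117 114 115  58  68  63  72  57 109 112 107 114 112 110 109
 128 163 162 157 163 162]
136 [120 109 115 117 120 115  63  
[... 1606 characters left out ...]
0 158 158 146 104  72  72  69  70  71  70  74
  71  72  72  75  75  71  66  37  37  35  29  26  24  24  33  25  26  33
  29  30  30  27  29  24  29  31  33  25   3   3   1  11   0   0   4   1
   6   4   0  18  64  85  86  92]
172 [ 89  86  85  88  86  86  49  38  38  72  70  72  70  71  71 120 159 157
 158 157 156 156]
180 [ 87  84  88  84  37  38  33  34  42  70  69  72  71  71  74  70  71  91
 161 160 159 162]
186 [ 81  85  82  85  25  27  30  36  35  41  41  37  38  29  23  22  25  54
 159 158 159 159]
192 [ 85  86  85  80  46  22  23  30  25  26  27  33  25  29  27  22  22  44
 159 157 161 158]
200 [ 87  84  87  87  87  20  27  27  30  29  29  29  27  26  27  22  24  15
 122 157 162 157]
```

The top disc of the cap is centred within 1 mm of the expected place, and the canister is upright. Handing in.

```bash
python3 -c "
from cell import arm
print(arm.sign_off())"
```

```text
the job is handed in; nothing more can be done
None
```

I handed the job in at about 26 s, but the hand-in returned no verdict. By my measurements the adapter is home in the spindle, with both dogs in the notches and its depth within about 1 mm; the cap is down and level on the canister; both are released, and I felt no contact with the bystanders, though I did not re-measure their positions.

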